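# Tare the laundry scale with the scoop on it

## Task

I am about to weigh out detergent: stand the empty blue scoop upright inside the scale's pan, let go of it, and then roll the thumbwheel set in the scale's sloping face until the needle points at the zero mark (the bold triangle on the dial). Do not press the pan down hard, and leave the other things on the worktop where they are.

Things in the scene. Friction and masses are not known exactly. Their poses are not given: they have to be found in the camera images.
- scoop_center (a point): empty blue plastic detergent scoop on its flat bottom: round cup (76 mm across the mouth, 62 mm across the bottom, 50 mm high) with a straight level handle at rim height; 162 mm long, about 0.1 kg (varies). This point: on the cup's axis, 25 mm above the bottom. Axes: x from handle to cup, y across the handle, z up.
- scoop_handle (a point): where to grip the scoop's handle: 62 mm from the cup's axis towards the handle's end (-x of the scoop), 24 mm clear of the cup's wall, 42.5 mm above the scoop's bottom. The handle is 22 mm wide (along the scoop's y), 11 mm thick, and ends 62 mm beyond this point. Same axes as scoop_center.
- pan_floor (a point): mechanical scale, fixed: white wedge-shaped housing 260 x 230 mm, sloping face towards the robot; above it a stainless pan, 156 mm (x) by 206 mm (y) inside, with a 20 mm lip. This point: middle of the pan's floor (top side), 160 mm above the worktop when empty. Axes: x away from the sloping face, y along the pan's long side, z up. The pan's front edge, 80 mm towards -x, overhangs the face.
- pan (a joint): how far the pan has sunk, m: 0 empty, 0.012 at its stop (12 mm for 1 kg, a soft spring, 0.82 N per mm). The needle follows it.
- wheel_crest (a point): zero-setting thumbwheel in a slot of the sloping face, right of the dial seen from the robot. Only its ridged rim stands out, 9 mm proud. This point (fixed): middle of the rim where it stands out farthest. Axes: x up the slope, y along the axle, z out of the face (35 degrees from vertical, leaning to the robot). The pan's edge is 23 mm behind and its lip 85 mm above: a vertical tool hits it.
- wheel (a joint): turn of the grey thumbwheel (60 mm across, 18 mm wide, level axle), rad, range -4 to 4; grows as the exposed rim is rolled up the slope (+x of wheel_crest). 1 rad is 30 mm of rim. It turns against light friction (about 1 N at the rim), has no clicks and stays where it is left.
- dial (a joint): turn of the scale's white dial plate (100 mm across, under glass on the sloping face), rad; geared to the thumbwheel: dial = 0.35 x wheel; grows clockwise seen from the front. The zero mark is at the top of the slope when 0. The bezel round it stands 9 mm proud of the face and begins 48 mm from the middle of the thumbwheel.
- needle (a joint): turn of the needle, rad; grows clockwise seen from the front, 0 at the top of the slope with the pan empty, one full turn for 1 kg. The scale reads zero when needle = dial.
- zero_mark (a point): the inner point of the zero mark, the bold black triangle on the dial plate (the other marks are thin lines), 37 mm from the dial's centre; turns with the dial plate.
- needle_tip (a point): tip of the dark needle, 37 mm from the dial's centre; at a reading of zero it lies on zero_mark.
- lint_trap: round white plastic lint trap, a disc 110 mm across and 38 mm high; not part of the job; its origin is the centre of its underside.
- tub: squat closed detergent tub, 156 mm across, 102 mm high; not part of the job; its origin is the centre of its underside.
- peg_basket: stainless wire peg basket, 150 x 100 x 90 mm; not part of the job; its origin is the centre of its underside.
- spray_bottle: clear spray bottle, 76 mm across, 194 mm high; not part of the job; its origin is the centre of its underside.
- softener: white fabric-softener bottle, 80 mm across, 190 mm high; not part of the job; its origin is the centre of its underside.
- brush: wooden laundry brush, 150 x 55 x 40 mm, lying; not part of the job; its origin is the centre of its underside.
- jug: clear measuring jug with a handle, 100 mm across, 120 mm high; not part of the job; its origin is the centre of its underside.

How it is judged:
By the outcome, as a careful person would: the job done as asked, in the order asked, and still so for the second after the job is handed in, with the robot touching nothing.
It also fails if it takes over 64 s, if anything falls off the work surface, if the arm or the gripper's body presses on something with over 40 N, if the wrist force passes 120 N, or if a joint passes its speed limit or range.

## Robot

A 6-joint arm with a two-finger parallel gripper is mounted at the origin on the work surface. World frame = base frame: x ahead of the robot, y to its left, z up, the work surface at z = 0. Lengths are in m, angles in rad, forces in N, time in s.
With the tool pointing down it reaches from about 0.375 to 0.9 m from the base axis. Payload 3.1 kg.
Tool frame: the origin (TCP) lies at the very end of the fingers, on their centre line; the grasp point (between the pads) lies 19 mm behind it; z points along the fingers, y is the line along which they close (so a half turn about z gives the same grasp; the last joint's range is limited). The gripper opens to 87 mm and grips with 3 to 60 N. Pads are 19 mm wide; open, the fingers measure 117 mm over their backs; the gripper's body (75 mm by 190 mm) begins 51 mm behind the grasp point.
Start: joints at [-1.506, 0.527, 1.433, -0, 1.181, -0.178], TCP at [0.15, -0.607, 0.223] pointing down, gripper open.
Joint ranges: [-3.08, 3.08], [-0.75, 2.2], [0.22, 2.44], [-1.43, 4.57], [0, 2.65], [-2.85, 2.85]. Speed limits (rad/s): [2.79, 2.79, 3.14, 3.14, 3.14, 3.14].

## Interface

Orientations are given as a unit quaternion [x, y, z, w].
In Python, from station import sensors, eyes, ticket gives the robot as it stands.
- The arm moves only by the shell command python3 -m jog 'ROWS'. ROWS is a JSON object of lists of equal length, an entry for each row: "hand": the closure, from 0 (fully open) to 1 (shut); "offset": the shift along the tool's x, y, z in m, a list of three; "turn": the turn about the tool's z in units of 5 degrees (1.0 is 5 degrees). A call has 1 to 20 rows; each row is the pose to reach, as a shift and turn from the pose commanded when the call began, along the tool's axes at that moment; what a row does not reach only later rows make up. A row lasts 1/10 s, in which the tool goes at most 50 mm and 8.59 degrees, less where a joint would pass 70% of its speed; a pose out of reach is approached as far as the arm can. A call with a gripper value outside its range is refused whole. The fingers move at their own pace and stop on an object; the grip force is fixed at half the most. Time passes only in rows, so rows that repeat a pose let the fingers close. It gives the time, the measured TCP pose, the force, the opening and the grip force at its end, in the units of the state.
- sensors.read_state(): the state, without advancing time (a new reading comes with each control period).
- eyes.capture(name): name is "side" or "top"; returns a dict with "image" (420x560x3 uint8, red, green, blue), "fovy" (degrees; the focal length in pixels is half the picture's height over the tangent of half this angle, whatever the lens; pixels are square), "cx", "cy" (the principal point, pixels), "R" (3x3) and "t" (3): a world point X has camera coordinates R X + t. Camera axes: x right, y down, z forward; pixel columns grow to the right and rows downward; lengths in m; the calibration is good to about 2 mm. A picture is of the moment at which its call begins. There is no depth.
- ticket.hand_in(): hands the job in; it is judged then, once.
The state is a dict: "time_s": time; "qpos": joint angles; "joint_velocities": joint speeds; "joint_torque": joint torques, N m; "eef_pos": TCP position; "tool_rot": TCP orientation; "ft_force": force on the tool from outside, world axes, zero at the start; "torque": the same for the moment, N m; "gripper_width": finger opening in m; "finger_force": force on a finger pad.
Only numpy, scipy, OpenCV 4.12 (cv2) and the standard library are available. Lean on these libraries where they do the work, as an engineer would, in place of code of your own. Each camera call takes 0.05 s, during which the arm holds its last target. There are 200 camera calls.

## Working session

There is one attempt and no reset: what is moved stays moved. The work goes in short steps, Python scripts to look and compute and a shell command to move; the robot and the scene stay as the last step left them, time stands still between calls to the robot, and variables do not carry over. Pictures are saved under pics/ and viewed, at most 10 in all, crops included, and the job is handed in when it is done.

```bash
ls; mkdir -p pics
python3 - <<'E'
from station import sensors, eyes
import cv2,numpy as np
print(sensors.read_state())
ims=[]
for n in("side","top"):
    c=eyes.capture(n); im=c["image"][:,:,::-1]; cv2.imwrite(f"pics/raw_{n}.png",im); np.savez(f"{n}.npz",**c)
    print(n,c["fovy"],c["cx"],c["cy"],np.round(c["R"],4).tolist(),np.round(c["t"],4).tolist(), "cam pos",-c["R"].T@c["t"])
E
```

```text
pics
{'time_s': 0.0, 'qpos': array([-1.50652366e+00,  5.28478059e-01,  1.43392057e+00, -8.27033094e-06,
        1.18137687e+00, -1.78529366e-01]), 'joint_velocities': array([ 1.84010508e-05, -2.12159737e-04, -5.07387708e-04, -1.45185187e-03,
       -1.02568331e-03,  3.74629316e-04]), 'joint_torque': array([ 2.17307224e-04, -4.40047181e+01, -1.76592922e+01,  6.32789894e-02,
        5.79575880e-02, -1.47762448e-04]), 'eef_pos': array([ 0.15022487, -0.605916  ,  0.22155852]), 'tool_rot': array([ 9.92639161e-01,  1.21104520e-01,  5.84995832e-05, -1.08985919e-03]), 'ft_force': array([0.54829887, 0.37813874, 0.4514919 ]), 'torque': array([-0.02805629, -0.01661104, -0.07509637]), 'finger_force': 0.0, 'gripper_width': 0.08723475687602626}
side 50.30649176044865 281.38966835340034 207.50290162304935 [[-0.9923, -0.1217, 0.024], [-0.0846, 0.5216, -0.849], [0.0908, -0.8444, -0.5279]] [0.5794, 0.1388, 1.5317] cam pos [0.44755721 1.29156532 0.91245609]
top 51.42489510276333 278.2139097583803 211.93604712728364 [[0.0241, -0.9996, -0.0142], [-0.9861, -0.0214, -0.165], [0.1646, 0.018, -0.9862]] [0.0097, 0.5676, 1.374] cam pos [ 0.33334319 -0.0028594   1.44882493]
```

View pics/raw_side.png

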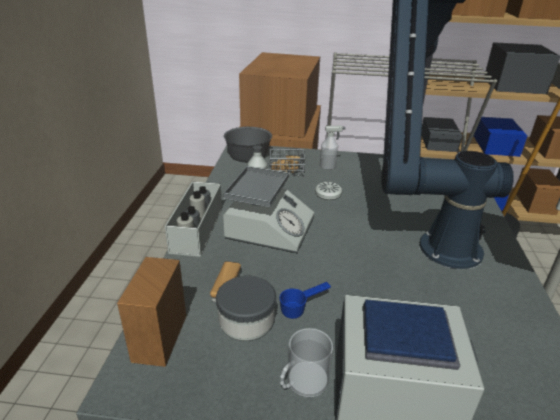

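View pics/raw_top.png

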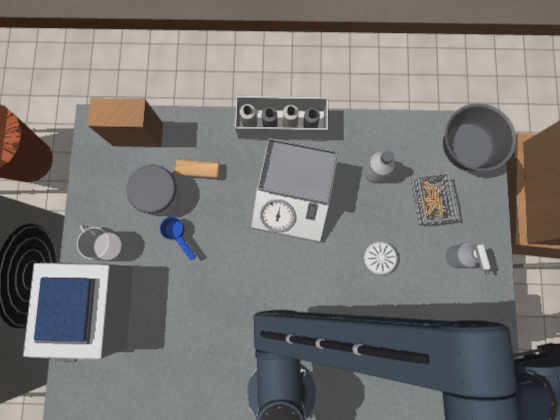

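The side view shows the scoop cup at about (292,303) with its handle to (328,287), and the scale at (268,205). The top view shows the cup at (172,229), the handle end at (194,257), the pan centred at about (299,168), the dial at (278,215) and the wheel at (311,212). Next I'll enlarge these areas and measure the blue mask.

```bash
cat > h.py <<'E'
import numpy as np, cv2
from station import sensors, eyes
def cam(n):
    c=eyes.capture(n); c["f"]=c["image"].shape[0]/2/np.tan(np.radians(c["fovy"])/2); c["bgr"]=c["image"][:,:,::-1].copy(); return c
def ray(c,p):
    d=c["R"].T@np.array([(p[0]-c["cx"])/c["f"],(p[1]-c["cy"])/c["f"],1.]); return -c["R"].T@c["t"],d/np.linalg.norm(d)
def plane(c,p,z):
    o,d=ray(c,p); return o+d*(z-o[2])/d[2]
def tri(c1,p1,c2,p2):
    o1,d1=ray(c1,p1);o2,d2=ray(c2,p2)
    s=np.linalg.lstsq(np.c_[d1,-d2],o2-o1,rcond=None)[0]
    a,b=o1+d1*s[0],o2+d2*s[1]; return (a+b)/2,np.linalg.norm(a-b)
def proj(c,X):
    q=c["R"]@np.array(X)+c["t"]; return q[:2]/q[2]*c["f"]+[c["cx"],c["cy"]]
def blue(c,box):
    x0,y0,x1,y1=box; h=cv2.cvtColor(c["bgr"],cv2.COLOR_BGR2HSV)
    m=cv2.inRange(h,(108,170,50),(130,255,255)); k=np.zeros_like(m);k[y0:y1,x0:x1]=m[y0:y1,x0:x1]; return k
E
python3 - <<'E'
from h import *
s,t=cam("side"),cam("top")
for n,c,b in(("side",s,(270,275,335,325)),("top",t,(150,205,205,268))):
    m=blue(c,b); k=cv2.findContours(m,0,2)[0]; k=max(k,key=cv2.contourArea)
    print(n,cv2.contourArea(k),cv2.boundingRect(k))
    c["m"]=m
ys,xs=np.nonzero(t["m"]); P=np.array([plane(t,(x,y),.048)[:2] for x,y in zip(xs,ys)])
d=P-P.mean(0); u=np.linalg.svd(d,full_matrices=0)[2][0]; pr=d@u; print("mean",P.mean(0),"axis",u,"extent",pr.min(),pr.max())
def crop(c,x0,y0,w,h,W,H): return cv2.resize(c["bgr"][y0:y0+h,x0:x0+w],(W,H),interpolation=cv2.INTER_CUBIC)
a=np.hstack([crop(s,215,160,110,90,440,360),crop(t,250,135,90,108,300,360)])
b=np.hstack([crop(s,270,275,75,50,360,240),crop(t,140,205,80,50,380,240)])
cv2.imwrite("pics/a.png",np.vstack([a,b]))
E
```

```text
side 677.0 (281, 283, 49, 35)
top 333.0 (166, 218, 29, 41)
mean [0.48209496 0.34520259] axis [-0.82049712 -0.57165065] extent -0.0695132548342814 0.08641207052127516
```

View pics/a.png

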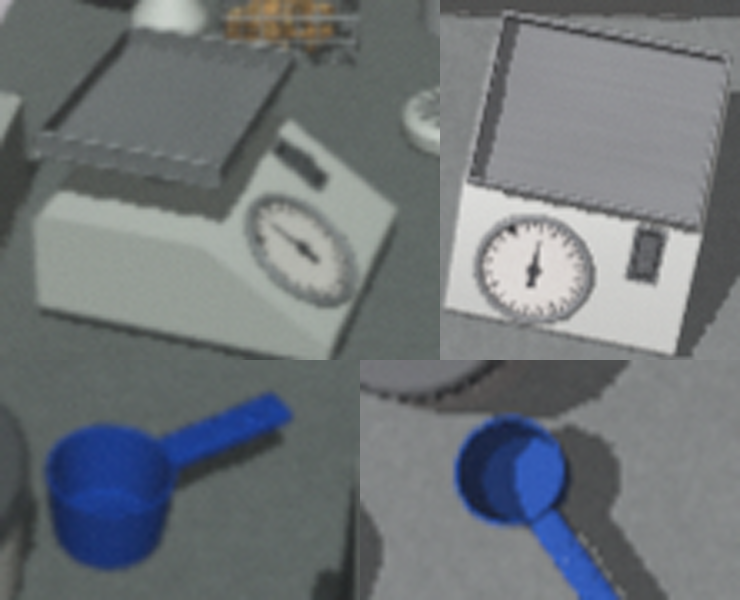

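The enlargement shows the following:
- **Dial:** the zero triangle is about 30° anticlockwise of the needle, so the wheel has to roll up the slope.
- **Wheel:** top view (312.4,211.5), side view (290.5,201).
- **Scoop rim centre:** top (172,228), side (293.3,298).
- **Scoop handle end:** top about (193.5,257.5), side about (329,285).

Run:
```python
from h import *
np.set_printoptions(precision=4,suppress=True)
s,t=cam("side"),cam("top")
for n,a,b in [("rim",(293.3,296.5),(172,228)),("hend",(329,286),(193.5,257.5)),("wheel",(290.5,201),(312.4,211.5)),("panF-",(288.75,174.25),(327.4,204)),("panF+",(270.5,202),(259,190.5)),("panB+",(223.7,194),(270.4,138.6)),("panB-",(250,168),(336.4,152.4)),("dial",(290.75,222),(278.5,216))]:
    print(n,*tri(s,a,t,b))
c=plane(t,(172,228),.05); h=plane(t,(193.5,258.3),.048); print("rim@.05",c,"hend",h,np.linalg.norm(h-c)); 
print("side rim@.05",plane(s,(293.3,296.5),.05),plane(s,(329,286),.048))
F,B=[np.array([plane(t,p,.18) for p in q]) for q in (((327.4,204),(259,190.5)),((336.4,152.4),(270.4,138.6)))]
print("pan rim@.18",F[:,:2],B[:,:2],"mid",(F.mean(0)+B.mean(0))/2,"sizes",np.linalg.norm(F[0]-F[1]),np.linalg.norm(F[0]-B[0]))
# scoop handle axis from lower mask rows
m=blue(t,(150,238,205,268)); ys,xs=np.nonzero(m); P=np.array([plane(t,(x,y),.048)[:2] for x,y in zip(xs,ys)]); P=P[np.linalg.norm(P-c[:2],axis=1)>.05]
u=np.linalg.svd(P-P.mean(0))[2][0]; print("handle mean",P.mean(0),"dir deg",np.degrees(np.arctan2(u[1],u[0])),"c->h deg",np.degrees(np.arctan2(*(h-c)[[1,0]])))
print("max reach along", np.linalg.norm(P-c[:2],axis=1).max())
```

```text
rim [0.5068 0.3667 0.0468] 0.00018141978248430456
hend [0.4113 0.294  0.0343] 0.0048287278183653855
wheel [ 0.5643 -0.0864  0.082 ] 0.0018151671104228346
panF- [ 0.5755 -0.1256  0.1688] 0.0027394706083048214
panF+ [0.6119 0.0796 0.1716] 0.003059142160234617
panB+ [0.7735 0.0498 0.1695] 0.0008351786462532234
panB- [ 0.7279 -0.1518  0.1701] 0.011411642030483591
dial [0.551  0.0211 0.0632] 0.0007828711182002104
rim@.05 [0.5065 0.3658 0.05  ] hend [0.4104 0.2908 0.048 ] 0.12190319762681376
side rim@.05 [0.5065 0.3701 0.05  ] [0.4095 0.3098 0.048 ]
pan rim@.18 [[ 0.572  -0.1245]
 [ 0.6085  0.079 ]] [[ 0.7307 -0.1507]
 [ 0.7703  0.0494]] mid [ 0.6704 -0.0367  0.18  ] sizes 0.20671267304022461 0.16086729412971604
handle mean [0.4391 0.3151] dir deg -142.38133325809798 c->h deg -142.01892257618408
max reach along 0.11917543561520925
```

```bash
cat >> h.py <<'E'
from scipy.spatial.transform import Rotation as Ro
def rel(target,yang=None):
    s=sensors.read_state(); R=Ro.from_quat(s["tool_rot"]).as_matrix()
    o=R.T@(np.array(target)-s["eef_pos"]); a=np.degrees(np.arctan2(R[1,1],R[0,1]))
    print("tcp",s["eef_pos"].round(4),"yang",a.round(2),"offset",o.round(4),"turn",None if yang is None else round(-((yang-a+180)%360-180)/5,2),"t",round(s["time_s"],2),"F",s["ft_force"].round(1),"w",round(s["gripper_width"],4))
E
python3 -c "
from h import *
rel([.48,-.25,.34],-52);rel([.4576,.3288,.12],-52)"
```

```text
tcp [ 0.1503 -0.6064  0.2222] yang -76.09 offset [ 0.4057 -0.2668 -0.1176] turn -4.82 t 0.3 F [ 0.9 -0.7 -0.2] w 0.0873
tcp [ 0.1503 -0.6064  0.2222] yang -76.09 offset [ 0.5231 -0.8338  0.1029] turn -4.82 t 0.3 F [ 0.9 -0.7 -0.2] w 0.0873
```

```bash
python3 -m jog '{"hand":[0,0,0,0,0,0,0,0,0,0,0,0,0,0,0,0],"offset":[[0,0,-0.05],[0,0,-0.1],[0.406,-0.267,-0.118],[0.406,-0.267,-0.118],[0.406,-0.267,-0.118],[0.406,-0.267,-0.118],[0.406,-0.267,-0.118],[0.406,-0.267,-0.118],[0.406,-0.267,-0.118],[0.406,-0.267,-0.118],[0.406,-0.267,-0.118],[0.406,-0.267,-0.118],[0.406,-0.267,-0.118],[0.406,-0.267,-0.118],[0.406,-0.267,-0.118],[0.406,-0.267,-0.118]],"turn":[0,0,-1,-2,-3,-4,-4.8,-4.8,-4.8,-4.8,-4.8,-4.8,-4.8,-4.8,-4.8,-4.8]}'; python3 -c "
from h import *
rel([.4576,.3288,.12],-52)"
```

```text
time_s: 1.9
eef_pos: [0.4794, -0.2509, 0.3404]
tool_rot: [0.946, 0.324, -0.0, -0.0]
ft_force: [0.1, -0.6, -0.1]
gripper_width: 0.0869
finger_force: 0.0
tcp [ 0.4794 -0.2509  0.3404] yang -52.21 offset [ 0.3381 -0.4714  0.2204] turn -0.04 t 1.9 F [ 0.1 -0.6 -0.1] w 0.0869
```

```bash
python3 -m jog '{"hand":[0,0,0,0,0,0,0,0,0,0,0,0,0,0,0,0,0,0],"offset":[[0.338,-0.471,0],[0.338,-0.471,0],[0.338,-0.471,0],[0.338,-0.471,0],[0.338,-0.471,0],[0.338,-0.471,0],[0.338,-0.471,0],[0.338,-0.471,0],[0.338,-0.471,0],[0.338,-0.471,0],[0.338,-0.471,0],[0.338,-0.471,0],[0.338,-0.471,0.05],[0.338,-0.471,0.1],[0.338,-0.471,0.15],[0.338,-0.471,0.2],[0.338,-0.471,0.22],[0.338,-0.471,0.22]],"turn":[0,0,0,0,0,0,0,0,0,0,0,0,0,0,0,0,0,0]}'
python3 - <<'E'
from h import *
s,t=cam("side"),cam("top")
print("box",tri(s,(345,300),t,(109,266)),"jug",plane(t,(100,243),.06))
rel([.4576,.3288,.026],-52)
x=np.hstack([cv2.resize(s["bgr"][220:360,230:370],(400,400)),cv2.resize(t["bgr"][170:310,100:240],(400,400))]);cv2.imwrite("pics/b.png",x)
for n,c in(("s",s),("t",t)): print(n,proj(c,[.4576,.3288,.12]),proj(c,sensors.read_state()["eef_pos"]))
E
```

```text
time_s: 3.7
eef_pos: [0.4557, 0.3271, 0.117]
tool_rot: [0.946, 0.324, -0.004, 0.0]
ft_force: [-0.3, 0.3, -0.8]
gripper_width: 0.0864
finger_force: 0.0
box (array([0.37599383, 0.50662684, 0.183457  ]), np.float64(0.0019147261641017628)) jug [0.45162358 0.5919573  0.06      ]
tcp [0.4586 0.3289 0.1209] yang -52.18 offset [-0.0009 -0.0006  0.0949] turn -0.04 t 3.8 F [-0.1 -0.1  0.1] w 0.0869
s [313.3997515  269.09520817] [313.0596134  268.81948701]
t [177.19271387 241.15159428] [177.12413062 240.79989138]
```

View pics/b.png

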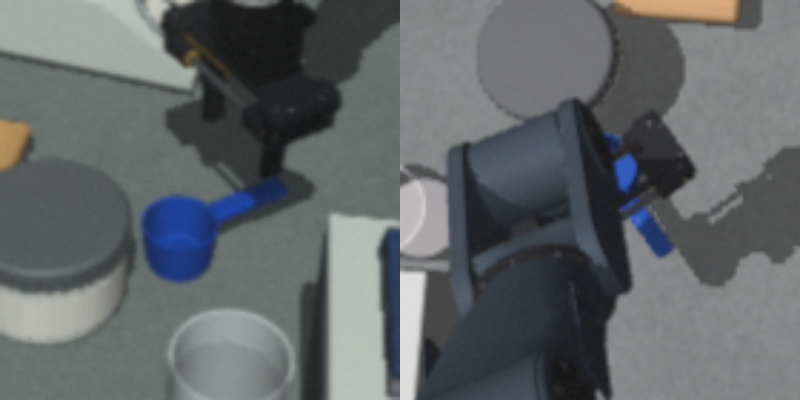

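The gripper sits over the handle: the handle's side pixels run from (240,205) to (280,185) in the crop and the fingers straddle it. The neighbouring objects are clear, so I'll go down and grip.

```bash
python3 -m jog '{"hand":[0,0,0,0,1,1,1,1,1,1],"offset":[[-0.001,0,0.05],[-0.001,0,0.08],[-0.001,0,0.095],[-0.001,0,0.095],[-0.001,0,0.095],[-0.001,0,0.095],[-0.001,0,0.095],[-0.001,0,0.095],[-0.001,0,0.095],[-0.001,0,0.095]],"turn":[0,0,0,0,0,0,0,0,0,0]}'; python3 -m jog '{"hand":[1,1,1,1,1,1,1],"offset":[[0,0,-0.02],[0,0,-0.07],[0,0,-0.12],[0,0,-0.17],[0,0,-0.22],[0,0,-0.26],[0,0,-0.26]],"turn":[0,0,0,0,0,0,0]}'
python3 - <<'E'
from h import *
s=cam("side");st=sensors.read_state();R=Ro.from_quat(st["tool_rot"]).as_matrix()
p=proj(s,st["eef_pos"]).astype(int);print(p)
cv2.imwrite("pics/c.png",cv2.resize(s["bgr"][max(0,p[1]-60):p[1]+60,p[0]-80:p[0]+80],(640,480)))
rel([.67,-.037,.36],-10)
E
```

```text
time_s: 4.8
eef_pos: [0.4568, 0.3289, 0.0258]
tool_rot: [0.946, 0.325, 0.0, -0.0]
ft_force: [-0.2, 0.1, -0.0]
gripper_width: 0.0469
finger_force: 0.0
time_s: 5.5
eef_pos: [0.46, 0.3306, 0.2924]
tool_rot: [0.946, 0.325, 0.007, -0.001]
ft_force: [0.7, 0.4, 1.0]
gripper_width: 0.0012
finger_force: 0.0
[317 217]
tcp [0.4582 0.3296 0.289 ] yang -52.08 offset [-0.0577  0.4195 -0.0707] turn -8.42 t 5.55 F [ 0.1 -0.4 -0.2] w 0.0002
```

View pics/c.png

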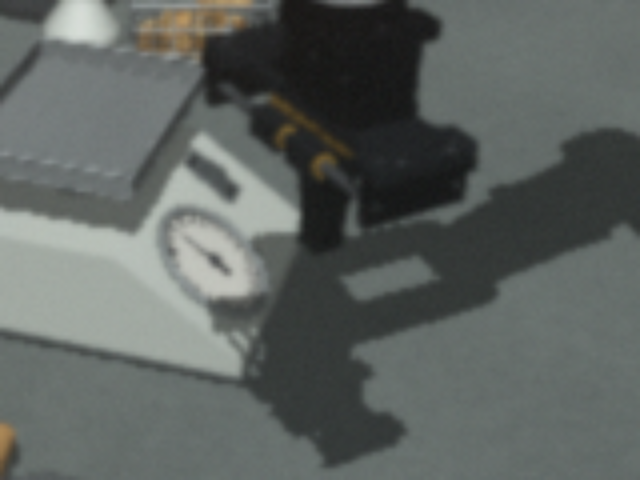

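The picture shows closed, empty fingers at about (325,220). I lifted before the slow fingers had shut, which was my mistake. Next I'll check whether the scoop moved, then grip again with more closing time.

```bash
python3 -m jog '{"hand":[0,0,0,0,0,0,0,0,0,0],"offset":[[0,0,0],[0,0,0],[0,0,0],[0,0,0],[0,0,0],[0,0,0.05],[0,0,0.1],[0,0,0.12],[0,0,0.12],[0,0,0.12]],"turn":[0,0,0,0,0,0,0,0,0,0]}'
python3 - <<'E'
from h import *
s=cam("side"); m=blue(s,(230,250,345,340)); k=max(cv2.findContours(m,0,2)[0],key=cv2.contourArea); print(cv2.contourArea(k),cv2.boundingRect(k))
rel([.4576,.3288,.026],-52)
E
```

```text
time_s: 6.55
eef_pos: [0.4572, 0.329, 0.1657]
tool_rot: [0.946, 0.325, 0.0, -0.0]
ft_force: [0.2, 0.7, 0.1]
gripper_width: 0.0725
finger_force: 0.0
686.0 (280, 283, 50, 35)
tcp [0.4579 0.3294 0.1668] yang -52.09 offset [-0.001   0.0002  0.1408] turn -0.02 t 6.6 F [0.1 0.6 0.4] w 0.0767
```

The scoop hasn't moved: its box was (281,283,49,35) and is now (280,283,50,35). I'll go down and close.

```bash
python3 -m jog '{"hand":[0,0,0,0,0,1,1,1,1,1,1,1,1,1,1,1,1],"offset":[[-0.001,0,0.03],[-0.001,0,0.08],[-0.001,0,0.12],[-0.001,0,0.141],[-0.001,0,0.141],[-0.001,0,0.141],[-0.001,0,0.141],[-0.001,0,0.141],[-0.001,0,0.141],[-0.001,0,0.141],[-0.001,0,0.141],[-0.001,0,0.141],[-0.001,0,0.141],[-0.001,0,0.141],[-0.001,0,0.141],[-0.001,0,0.141],[-0.001,0,0.141]],"turn":[0,0,0,0,0,0,0,0,0,0,0,0,0,0,0,0,0]}'
```

```text
time_s: 8.3
eef_pos: [0.4558, 0.3282, 0.0245]
tool_rot: [0.946, 0.325, -0.0, 0.0]
ft_force: [-0.0, -0.5, -0.0]
gripper_width: 0.0216
finger_force: 30.0
```

```bash
python3 -m jog '{"hand":[1,1,1,1,1,1,1,1,1,1,1],"offset":[[0,0,-0.01],[0,0,-0.03],[0,0,-0.07],[0,0,-0.12],[0,0,-0.17],[0,0,-0.22],[0,0,-0.27],[0,0,-0.3],[0,0,-0.3],[0,0,-0.3],[0,0,-0.3]],"turn":[0,0,0,0,0,0,0,0,0,0,0]}'
python3 - <<'E'
from h import *
s=cam("side");p=proj(s,sensors.read_state()["eef_pos"]).astype(int)
cv2.imwrite("pics/d.png",cv2.resize(s["bgr"][max(0,p[1]-60):p[1]+60,p[0]-80:p[0]+80],(480,360)))
print(sensors.read_state()["torque"])
xh=np.array([np.cos(np.radians(-10)),np.sin(np.radians(-10)),0]);yh=np.array([-xh[1],xh[0],0])
P=np.array([.670,-.037,.3245]); cup=P+.037*yh; tcp=cup-.062*yh; print(cup,tcp); rel(tcp,-10)
E
```

```text
time_s: 9.4
eef_pos: [0.4545, 0.3275, 0.3229]
tool_rot: [0.946, 0.325, -0.002, 0.0]
ft_force: [-0.4, -0.6, -1.2]
gripper_width: 0.0216
finger_force: 30.0
[-0.01667553  0.00011883 -0.03865212]
[ 6.76424983e-01 -5.62113139e-04  3.24500000e-01] [ 0.6656588  -0.06162019  0.3245    ]
tcp [0.4546 0.3276 0.3226] yang -52.09 offset [-0.0726  0.4368 -0.0021] turn -8.42 t 9.45 F [-0.2  0.7 -0.2] w 0.0221
```

View pics/d.png

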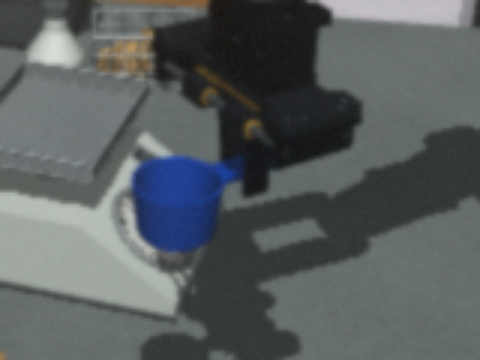

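The scoop is held upright (crop cup about (178,205)). I'll carry it over the pan and turn it along the pan's long side.

```bash
python3 -m jog '{"hand":[1,1,1,1,1,1,1,1,1,1,1,1,1,1,1,1],"offset":[[-0.005,0.03,0],[-0.012,0.07,0],[-0.02,0.115,0],[-0.027,0.16,0],[-0.034,0.205,0],[-0.041,0.25,0],[-0.049,0.295,0],[-0.056,0.34,0],[-0.064,0.385,0],[-0.069,0.42,0],[-0.072,0.436,0],[-0.073,0.437,0],[-0.073,0.437,0.03],[-0.073,0.437,0.06],[-0.073,0.437,0.08],[-0.073,0.437,0.08]],"turn":[-0.5,-1.5,-2.5,-3.5,-4.5,-5.5,-6.5,-7.5,-8.2,-8.4,-8.4,-8.4,-8.4,-8.4,-8.4,-8.4]}'
python3 - <<'E'
from h import *
rel([.6657,-.0616,.195],-10)
s,t=cam("side"),cam("top")
cv2.imwrite("pics/e.png",np.hstack([cv2.resize(s["bgr"][140:260,210:330],(400,400),interpolation=2),cv2.resize(t["bgr"][125:245,240:360],(400,400),interpolation=2)]))
E
```

```text
time_s: 11.05
eef_pos: [0.6631, -0.0584, 0.2404]
tool_rot: [0.766, 0.643, -0.003, -0.004]
ft_force: [-0.7, 0.3, -1.2]
gripper_width: 0.0216
finger_force: 30.0
tcp [ 0.6631 -0.0584  0.2404] yang -9.99 offset [-0.0027  0.0036  0.0454] turn 0.0 t 11.05 F [-0.7  0.3 -1.2] w 0.0216
```

View pics/e.png

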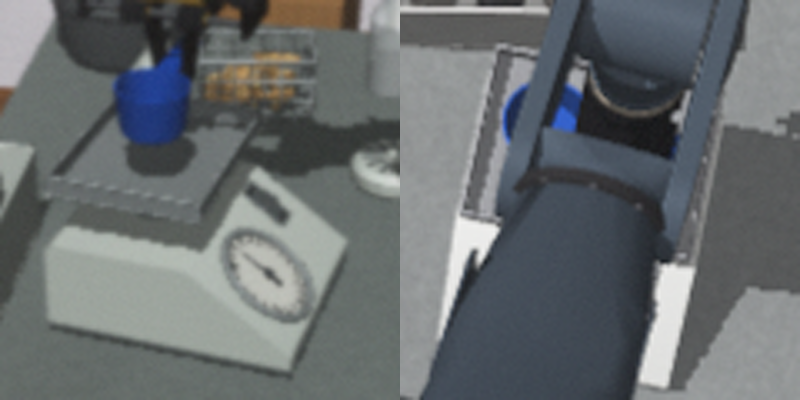

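The cup hangs over the pan's left half (side crop (152,105)), and the handle lies along the long side. I'll lower it in steps while watching the force.

```bash
python3 -m jog '{"hand":[1,1,1,1,1,1,1,1],"offset":[[-0.002,0.003,0.02],[-0.002,0.003,0.035],[-0.002,0.003,0.045],[-0.002,0.003,0.05],[-0.002,0.003,0.052],[-0.002,0.003,0.053],[-0.002,0.003,0.053],[-0.002,0.003,0.053]],"turn":[0,0,0,0,0,0,0,0]}'; python3 -m jog '{"hand":[1,1,1,1],"offset":[[0,0,0.001],[0,0,0.002],[0,0,0.003],[0,0,0.003]],"turn":[0,0,0,0]}';  python3 - <<'E'
from h import *
rel([.6657,-.0616,.1835],-10)
s,t=cam("side"),cam("top")
cv2.imwrite("pics/f.png",np.hstack([cv2.resize(s["bgr"][150:250,210:310],(400,400),interpolation=2),cv2.resize(s["bgr"][200:245,270:315],(400,400),interpolation=2)]))
E
```

```text
time_s: 11.95
eef_pos: [0.6698, -0.064, 0.1922]
tool_rot: [0.767, 0.642, 0.0, 0.0]
ft_force: [-0.3, -0.1, -0.9]
gripper_width: 0.0214
finger_force: 30.0
time_s: 12.35
eef_pos: [0.6692, -0.0639, 0.1883]
tool_rot: [0.767, 0.642, -0.0, -0.0]
ft_force: [0.5, -0.2, -1.2]
gripper_width: 0.0214
finger_force: 30.0
tcp [ 0.6692 -0.0639  0.1883] yang -10.09 offset [ 0.0016 -0.0039  0.0048] turn -0.02 t 12.35 F [ 0.5 -0.2 -1.2] w 0.0214
```

View pics/f.png

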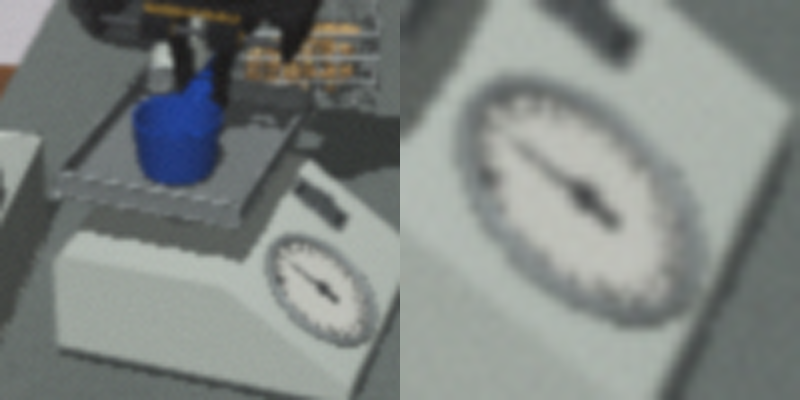

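The needle hasn't moved (its tip is still at the upper left), so the scoop is about 4 mm above the floor. I'll lower it the rest of the way and release.

```bash
python3 -m jog '{"hand":[1,1,1,1,1,1],"offset":[[0,0,0.001],[0,0,0.002],[0,0,0.003],[0,0,0.0045],[0,0,0.0055],[0,0,0.0055]],"turn":[0,0,0,0,0,0]}'; python3 -c "
from h import *
for i in range(6): cam('side'); print(sensors.read_state()['ft_force'].round(2),sensors.read_state()['eef_pos'].round(4))"
cat >> h.py <<'E'
a_=np.radians(-10); XH=np.array([np.cos(a_),np.sin(a_),0]); YH=np.array([-XH[1],XH[0],0]); Z=np.array([0,0,1.])
UP=XH*np.cos(np.radians(35))+Z*np.sin(np.radians(35))
def dial(c,C,r0,r1,rows=25):
    """mean darkness along each direction (deg clockwise from up), radii r0..r1 mm on the dial plane"""
    g=cv2.cvtColor(c["bgr"],cv2.COLOR_BGR2GRAY).astype(np.float32); th=np.arange(-180,180,1.)
    rr=np.linspace(r0,r1,rows)/1000
    X=np.array([[C+r*(np.cos(np.radians(t))*UP-np.sin(np.radians(t))*YH) for r in rr] for t in th])
    q=X@c["R"].T+c["t"]; uv=(q[...,:2]/q[...,2:]*c["f"]+[c["cx"],c["cy"]]).astype(np.float32)
    v=cv2.remap(g,uv[...,0],uv[...,1],cv2.INTER_CUBIC); return th,v.mean(1)
def peak(th,v,near=None,w=15):
    d=np.median(v)-v; 
    if near is not None: d=np.where(np.abs((th-near+180)%360-180)<40,d,-99)
    k=th[np.argmax(d)]; o=(th-k+180)%360-180; s=np.abs(o)<=w; x=np.clip(d[s],0,None); return (k+(o[s]*x).sum()/x.sum()), d.max()
def center(c,C0):
    """centre of the white plate from its bright mask -> dial-plane point"""
    p=proj(c,C0); hsv=cv2.cvtColor(c["bgr"],cv2.COLOR_BGR2GRAY)
    return p
E
python3 - <<'E'
from h import *
C=np.array([.551,.0211,.0632])
for n in("side","top"):
    c=np.load(n+".npz"); c={k:c[k] for k in c.files}; c["f"]=210/np.tan(np.radians(c["fovy"])/2); c["bgr"]=c["image"][:,:,::-1].copy()
    print(n,"needle",peak(*dial(c,C,15,33)),"mark",peak(*dial(c,C,37,44)), "ring",[dial(c,C,46,50)[1][i] for i in range(0,360,45)])
c=cam("side");print("now",peak(*dial(c,C,15,33)),peak(*dial(c,C,37,44)))
E
```

```text
time_s: 13.05
eef_pos: [0.6694, -0.064, 0.1831]
tool_rot: [0.767, 0.642, 0.0, 0.0]
ft_force: [-0.3, -0.5, 0.4]
gripper_width: 0.022
finger_force: 30.0
[-0.86 -0.51  0.09] [ 0.6694 -0.064   0.1832]
[-0.86 -0.77  0.95] [ 0.6694 -0.064   0.1832]
[-0.6  -0.3  -0.46] [ 0.6694 -0.064   0.1832]
[ 0.83 -0.19  0.9 ] [ 0.6694 -0.064   0.1832]
[0.95 0.02 0.42] [ 0.6694 -0.064   0.1832]
[-0.94 -0.64 -0.18] [ 0.6694 -0.064   0.1832]
side needle (np.float64(-2.1680204289869507), np.float32(40.332504)) mark (np.float64(-179.79851765022), np.float32(28.044434)) ring [np.float32(104.75614), np.float32(119.02494), np.float32(146.34106), np.float32(128.8918), np.float32(132.18083), np.float32(125.67636), np.float32(121.791855), np.float32(128.60994)]
top needle (np.float64(-8.228097613693011), np.float32(64.56633)) mark (np.float64(147.54264015443195), np.float32(52.373734)) ring [np.float32(161.62851), np.float32(162.4366), np.float32(181.63374), np.float32(182.61615), np.float32(195.5516), np.float32(148.35669), np.float32(147.22726), np.float32(169.86433)]
now (np.float64(36.18019813305855), np.float32(28.840927)) (np.float64(-180.10022444042573), np.float32(28.089676))
```

```bash
python3 -m jog '{"hand":[0.5,0.5,0.5,0.5,0.5,0.5,0.5,0.5],"offset":[[0,0,0],[0,0,0],[0,0,0],[0,0,0],[0,0,0],[0,0,0],[0,0,0],[0,0,0]],"turn":[0,0,0,0,0,0,0,0]}'
python3 - <<'E'
from h import *
cs=[]
def load(n):
    c=np.load(n+".npz"); c={k:c[k] for k in c.files}; c["f"]=210/np.tan(np.radians(c["fovy"])/2); c["bgr"]=c["image"][:,:,::-1].copy(); return c
C0=np.array([.551,.0211,.0632])
for n in("side","top"):
    c=load(n); p=proj(c,C0); g=cv2.cvtColor(c["bgr"],cv2.COLOR_BGR2GRAY)
    # bezel ring is the dark ring between plate and housing: darkest radius along rays, in image space
    pts=[]
    for t in np.radians(np.arange(0,360,6)):
        X=np.array([C0+r*(np.cos(t)*UP-np.sin(t)*YH) for r in np.arange(.046,.058,.0005)]); uv=np.array([proj(c,x) for x in X]).astype(np.float32)
        v=cv2.remap(g,uv[None,:,0],uv[None,:,1],cv2.INTER_CUBIC)[0]; pts.append(uv[np.argmin(v)])
    e=cv2.fitEllipseAMS(np.array(pts)); print(n,"p0",p,"ellipse",e); cs.append((c,e[0]))
C,err=tri(cs[0][0],cs[0][1],cs[1][0],cs[1][1]); print("C",C,err)
for c,_ in cs:
    for r in((15,33),(38,45),(36,42)):
        th,v=dial(c,C,*r); d=np.median(v)-v; o=np.argsort(-d)[:14]; print(r,"peak",peak(th,v), sorted(th[o].astype(int)))
print("rel wheel",C, (C-np.array([.5572,-.0852,.09]))@np.array([XH,YH,Z]).T)
E
```

```text
time_s: 14.2
eef_pos: [0.6694, -0.0639, 0.183]
tool_rot: [0.767, 0.642, -0.0, -0.0]
ft_force: [0.1, 0.2, -0.0]
gripper_width: 0.0432
finger_force: 0.0
side p0 [290.6280546  221.97347203] ellipse ((289.9206848144531, 222.54566955566406), (17.411293029785156, 30.6965389251709), 138.29432678222656)
top p0 [278.51031415 216.11125612] ellipse ((278.44122314453125, 215.9435272216797), (30.043346405029297, 33.30179977416992), 107.28677368164062)
C [0.55264178 0.02136651 0.06065798] 0.0013839514832587857
(15, 33) peak (np.float64(9.330639004425548), np.float32(38.213715)) [np.int64(3), np.int64(4), np.int64(5), np.int64(6), np.int64(7), np.int64(8), np.int64(9), np.int64(10), np.int64(11), np.int64(12), np.int64(13), np.int64(14), np.int64(15), np.int64(16)]
(38, 45) peak (np.float64(-31.879375437607816), np.float32(31.844368)) [np.int64(-125), np.int64(-35), np.int64(-34), np.int64(-33), np.int64(-32), np.int64(-31), np.int64(-30), np.int64(-29), np.int64(174), np.int64(175), np.int64(176), np.int64(177), np.int64(178), np.int64(179)]
(36, 42) peak (np.float64(-126.55854712977872), np.float
[... 442 characters left out ...]
p.int64(-5), np.int64(-4), np.int64(-3), np.int64(-2), np.int64(-1)]
(38, 45) peak (np.float64(147.89179812917595), np.float32(48.61505)) [np.int64(-39), np.int64(-38), np.int64(-37), np.int64(-36), np.int64(15), np.int64(16), np.int64(33), np.int64(34), np.int64(51), np.int64(146), np.int64(147), np.int64(148), np.int64(149), np.int64(150)]
(36, 42) peak (np.float64(147.90115091890576), np.float32(58.360504)) [np.int64(34), np.int64(49), np.int64(50), np.int64(51), np.int64(52), np.int64(53), np.int64(54), np.int64(109), np.int64(146), np.int64(147), np.int64(148), np.int64(149), np.int64(150), np.int64(151)]
rel wheel [0.55264178 0.02136651 0.06065798] [-0.02299405  0.104156   -0.02934202]
```

The scoop is released (opening 43 mm, no force). I'll raise the gripper, move to the front of the wheel and turn the fingers in line with the axle, closing them on the way.

```bash
python3 -m jog '{"hand":[0.5,0.5,0.5,0.5,0.8,1,1,1,1,1,1,1,1,1,1,1,1,1],"offset":[[0,0,-0.01],[0,0,-0.03],[0,0,-0.08],[0,0,-0.12],[0,0,-0.12],[0,0,-0.12],[0,0,-0.12],[0,0,-0.12],[0,0,-0.12],[0,0,-0.12],[0,0,-0.12],[0,0,-0.12],[0,0,-0.12],[0,0,-0.12],[0,0,-0.12],[0,0,-0.12],[0,0,-0.12],[0,0,-0.12]],"turn":[0,0,0,1.5,3,4.5,6,7.5,9,10.5,12,13.5,15,16.5,18,18,18,18]}'
python3 - <<'E'
from h import *
crest=np.array([.5572,-.0852,.085])
rel(crest-.045*XH+.1*Z,-100); rel(crest-.035*XH-.010*Z,-100)
C=np.array([.5526,.0214,.0607]); s,t=cam("side"),cam("top")
print(peak(*dial(s,C,15,33)),peak(*dial(t,C,15,33)))
cv2.imwrite("pics/g.png",np.hstack([cv2.resize(s["bgr"][150:250,210:310],(400,400),interpolation=2),cv2.resize(t["bgr"][130:230,240:340],(400,400),interpolation=2)]))
for b,c in (((215,140,300,215),s),((240,125,350,215),t)):
    m=blue(c,b); print(cv2.boundingRect(m))
E
```

```text
time_s: 16.0
eef_pos: [0.6694, -0.0639, 0.3034]
tool_rot: [0.996, -0.087, 0.0, 0.0]
ft_force: [-0.1, -0.4, 0.4]
gripper_width: 0.0003
finger_force: 0.0
tcp [ 0.6694 -0.0639  0.3034] yang -99.98 offset [-0.1519  0.0404  0.1183] turn 0.0 t 16.0 F [-0.1 -0.4  0.4] w 0.0003
tcp [ 0.6694 -0.0639  0.3034] yang -99.98 offset [-0.1419  0.0404  0.2283] turn 0.0 t 16.0 F [-0.1 -0.4  0.4] w 0.0003
(np.float64(36.305626532857296), np.float32(43.64824)) (np.float64(112.53167985229776), np.float32(2.675377))
(244, 170, 20, 26)
(288, 155, 5, 2)
```

```bash
python3 -m jog '{"hand":[1,1,1,1,1,1,1,1,1,1,1],"offset":[[-0.045,0.012,0],[-0.09,0.024,0],[-0.13,0.035,0],[-0.152,0.04,0],[-0.152,0.04,0.04],[-0.152,0.04,0.09],[-0.152,0.04,0.14],[-0.152,0.04,0.19],[-0.152,0.04,0.22],[-0.152,0.04,0.228],[-0.152,0.04,0.228]],"turn":[0,0,0,0,0,0,0,0,0,0,0]}'
python3 - <<'E'
from h import *
crest=np.array([.5572,-.0852,.085]); rel(crest-.018*XH-.010*Z,-100)
s,t=cam("side"),cam("top")
cv2.imwrite("pics/g.png",np.hstack([cv2.resize(s["bgr"][150:250,230:330],(400,400),interpolation=2),cv2.resize(t["bgr"][130:230,250:350],(400,400),interpolation=2)]))
E
```

```text
time_s: 17.2
eef_pos: [0.5125, -0.0766, 0.0743]
tool_rot: [0.996, -0.088, -0.001, -0.0]
ft_force: [0.1, -0.3, -0.2]
gripper_width: 0.0005
finger_force: 0.0
tcp [ 0.5125 -0.0766  0.0743] yang -100.07 offset [ 0.0275  0.0006 -0.0007] turn -0.01 t 17.2 F [ 0.1 -0.3 -0.2] w 0.0005
```

View pics/g.png

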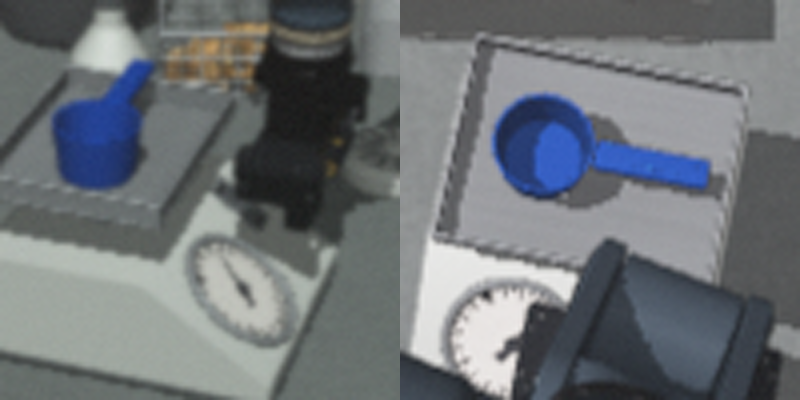

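The scoop stands upright inside the pan (top crop cup (543,145), handle to (708,170)), and the needle has moved clockwise. The closed fingers are in front of the wheel. I'll creep in until I feel contact.

```bash
python3 -m jog '{"hand":[1,1,1,1,1],"offset":[[0.012,0,0],[0.02,0,0.002],[0.022,0,0.003],[0.024,0,0.003],[0.024,0,0.003]],"turn":[0,0,0,0,0]}';python3 -m jog '{"hand":[1,1,1,1],"offset":[[0.001,0,0],[0.002,0,0],[0.003,0,0],[0.003,0,0]],"turn":[0,0,0,0]}';python3 -m jog '{"hand":[1,1,1],"offset":[[0.001,0,0],[0.002,0,0],[0.002,0,0]],"turn":[0,0,0]}'; python3 -c "
from h import *
rel([.5395,-.082,.0712])
for i in range(5): cam('side'); print(sensors.read_state()['ft_force'].round(2))"
```

```text
time_s: 17.8
eef_pos: [0.5369, -0.0813, 0.0734]
tool_rot: [0.996, -0.088, 0.001, 0.0]
ft_force: [-0.0, -0.4, 6.1]
gripper_width: 0.0006
finger_force: 2.9
time_s: 18.2
eef_pos: [0.5372, -0.0813, 0.0733]
tool_rot: [0.996, -0.087, -0.002, 0.0]
ft_force: [-4.8, -1.4, 10.2]
gripper_width: 0.0007
finger_force: 5.6
time_s: 18.5
eef_pos: [0.5374, -0.0813, 0.0733]
tool_rot: [0.996, -0.087, -0.004, -0.0]
ft_force: [-8.3, -1.4, 13.3]
gripper_width: 0.0003
finger_force: 7.5
tcp [ 0.5374 -0.0813  0.0733] yang -100.01 offset [0.0022 0.0003 0.0021] turn None t 18.5 F [-8.3 -1.4 13.3] w 0.0003
[-7.65 -1.82 13.02]
[-8.66 -1.   12.66]
[-8.31 -0.9  12.61]
[-7.94 -1.5  13.16]
[-7.47 -0.95 12.85]
```

```bash
cat > m.py <<'E'
from h import *
import sys
C=np.array([.5526,.0214,.0607]); near=float(sys.argv[1]) if len(sys.argv)>1 else -32
for n in sys.argv[2:] or ["side"]:
    s=cam(n); print(n,"needle",np.round(peak(*dial(s,C,15,33),near=33),1),"mark",np.round(peak(*dial(s,C,39,45),near=near,w=8),1))
rel([.5372,-.0813,.0733])
E
python3 m.py; python3 -m jog '{"hand":[1,1,1,1,1,1,1,1,1],"offset":[[0,0,-0.003],[0,0,-0.005],[0,0,-0.006],[0.001,0,-0.007],[0.001,0,-0.008],[0.002,0,-0.009],[0.002,0,-0.01],[0.003,0,-0.011],[0.003,0,-0.011]],"turn":[0,0,0,0,0,0,0,0,0]}'; python3 m.py
```

```text
side needle [36.3 44.7] mark [-32.1  35.7]
tcp [ 0.5373 -0.0813  0.0733] yang -100.02 offset [-0.0001  0.      0.    ] turn None t 18.8 F [-7.4 -1.3 12.9] w 0.0005
time_s: 19.7
eef_pos: [0.5417, -0.0816, 0.0826]
tool_rot: [0.996, -0.088, -0.003, -0.0]
ft_force: [-6.4, -1.0, 3.0]
gripper_width: -0.0
finger_force: 3.8
side needle [36.3 43.8] mark [-26.7  23.5]
tcp [ 0.5417 -0.0817  0.0825] yang -100.04 offset [-0.0045  0.0004  0.0093] turn None t 19.75 F [-6.2 -0.8  1.8] w 0.0008
```

The mark moved from −32° to −27°, so the upward stroke works at about 6 N. I'll repeat it, retracting, lowering, pressing lightly and stroking up.

```bash
python3 -m jog '{"hand":[1,1,1,1,1,1,1,1,1,1,1,1,1,1,1,1,1,1],"offset":[[-0.012,0,0],[-0.012,0,0.011],[-0.008,0,0.011],[-0.0055,0,0.011],[-0.0045,0,0.008],[-0.0035,0,0.005],[-0.002,0,0.0025],[-0.0005,0,0],[-0.0005,0,-0.001],[-0.012,0,0],[-0.012,0,0.011],[-0.008,0,0.011],[-0.0055,0,0.011],[-0.0045,0,0.008],[-0.0035,0,0.005],[-0.002,0,0.0025],[-0.0005,0,0],[-0.0005,0,-0.001]],"turn":[0,0,0,0,0,0,0,0,0,0,0,0,0,0,0,0,0,0]}'; python3 m.py -17
```

```text
time_s: 21.55
eef_pos: [0.5422, -0.0818, 0.0837]
tool_rot: [0.996, -0.088, -0.002, -0.0]
ft_force: [-6.0, 0.1, 1.5]
gripper_width: 0.0003
finger_force: 3.4
side needle [36.3 43.7] mark [-13.5  19.2]
tcp [ 0.5424 -0.0818  0.0839] yang -100.06 offset [-0.0051  0.0004  0.0106] turn None t 21.6 F [-5.9  0.8  1.8] w 0.0004
```

```bash
python3 -m jog '{"hand":[1,1,1,1,1,1,1,1,1,1,1,1,1,1,1,1,1,1],"offset":[[-0.0115,0,0.001],[-0.0115,0,0.012],[-0.0075,0,0.012],[-0.005,0,0.012],[-0.004,0,0.009],[-0.003,0,0.006],[-0.0015,0,0.0035],[0,0,0.001],[0,0,0],[-0.0115,0,0.001],[-0.0115,0,0.012],[-0.0075,0,0.012],[-0.005,0,0.012],[-0.004,0,0.009],[-0.003,0,0.006],[-0.0015,0,0.0035],[0,0,0.001],[0,0,0]],"turn":[0,0,0,0,0,0,0,0,0,0,0,0,0,0,0,0,0,0]}'; python3 m.py 0; python3 -m jog '{"hand":[1,1,1,1,1,1,1,1,1,1,1,1,1,1,1,1,1,1],"offset":[[-0.0115,0,0.001],[-0.0115,0,0.012],[-0.0075,0,0.012],[-0.005,0,0.012],[-0.004,0,0.009],[-0.003,0,0.006],[-0.0015,0,0.0035],[0,0,0.001],[0,0,0],[-0.0115,0,0.001],[-0.0115,0,0.012],[-0.0075,0,0.012],[-0.005,0,0.012],[-0.004,0,0.009],[-0.003,0,0.006],[-0.0015,0,0.0035],[0,0,0.001],[0,0,0]],"turn":[0,0,0,0,0,0,0,0,0,0,0,0,0,0,0,0,0,0]}'; python3 m.py 15
```

```text
time_s: 23.4
eef_pos: [0.5422, -0.0818, 0.0838]
tool_rot: [0.996, -0.088, -0.002, -0.0]
ft_force: [-6.2, 1.2, 1.5]
gripper_width: 0.0006
finger_force: 3.1
side needle [36.2 44.9] mark [-35.5  14.2]
tcp [ 0.5424 -0.0818  0.0839] yang -100.06 offset [-0.0052  0.0004  0.0106] turn None t 23.45 F [-5.4  0.1  2.1] w 0.0002
time_s: 25.25
eef_pos: [0.5422, -0.0818, 0.0838]
tool_rot: [0.996, -0.088, -0.002, -0.0]
ft_force: [-5.1, 0.8, 2.1]
gripper_width: 0.0004
finger_force: 3.0
side needle [36.4 43.5] mark [14.7 16.3]
tcp [ 0.5424 -0.0818  0.0839] yang -100.06 offset [-0.0052  0.0004  0.0107] turn None t 25.3 F [-5.4 -0.1  1.9] w 0.0008
```

```bash
python3 -m jog '{"hand":[1,1,1,1,1,1,1,1,1,1,1,1,1,1,1,1,1,1],"offset":[[-0.0115,0,0.001],[-0.0115,0,0.012],[-0.0075,0,0.012],[-0.005,0,0.012],[-0.004,0,0.009],[-0.003,0,0.006],[-0.0015,0,0.0035],[0,0,0.001],[0,0,0],[-0.0115,0,0.001],[-0.0115,0,0.012],[-0.0075,0,0.012],[-0.005,0,0.012],[-0.004,0,0.009],[-0.003,0,0.006],[-0.0015,0,0.0035],[0,0,0.001],[0,0,0]],"turn":[0,0,0,0,0,0,0,0,0,0,0,0,0,0,0,0,0,0]}'; python3 -m jog '{"hand":[1,1,1,1,1,1,1,1],"offset":[[-0.015,0,0],[-0.05,0,0],[-0.06,0.01,-0.04],[-0.06,0.03,-0.09],[-0.06,0.07,-0.12],[-0.06,0.12,-0.12],[-0.06,0.16,-0.12],[-0.06,0.16,-0.12]],"turn":[0,0,0,0,0,0,0,0]}'
cat > d.py <<'E'
from h import *
C=np.array([.5526,.0214,.0607]); S=4 # px per mm
def load(n):
    c=np.load(n+".npz"); c={k:c[k] for k in c.files}; c["f"]=210/np.tan(np.radians(c["fovy"])/2); c["bgr"]=c["image"][:,:,::-1].copy(); return c
def rect(c):
    q=[(-60,-60),(60,-60),(60,60),(-60,60)]   # mm right, down in the dial plane
    src=np.float32([proj(c,C+(-x*YH-y*UP)/1000) for x,y in q]); dst=np.float32([((x+60)*S,(y+60)*S) for x,y in q])
    return cv2.warpPerspective(c["bgr"],cv2.getPerspectiveTransform(src,dst),(120*S,120*S),flags=cv2.INTER_CUBIC)
def line(im,piv=(0,0),k=0.6):
    g=cv2.cvtColor(im,cv2.COLOR_BGR2GRAY).astype(float); y,x=np.indices(g.shape); x=x/S-60-piv[0]; y=y/S-60-piv[1]
    m=np.hypot(x,y)<30; med=np.median(g[m]); m&=(g<med*k+ (1-k)*g[m].min()); n,l,st,_=cv2.connectedComponentsWithStats(m.astype(np.uint8)); l0=1+np.argmax(st[1:,4]); m=l==l0
    vx,vy,x0,y0=cv2.fitLine(np.float32(np.c_[x[m],y[m]]),cv2.DIST_L2,0,.01,.01).ravel(); return np.array([vx,vy]),np.array([x0,y0])+piv
E
python3 - <<'E'
from d import *
for n in("side","top"):
    a,b=load(n),cam(n); A,B=rect(a),rect(b); (u,p),(v,q)=line(A),line(B)
    s=np.linalg.solve(np.c_[u,-v],q-p); piv=p+u*s[0]
    ang=lambda w:np.degrees(np.arctan2(w[0],-w[1]))
    print(n,"line0",ang(u),"line1",ang(v),"pivot",piv,"p",p,q)
    cv2.imwrite(f"pics/r_{n}.png",B); cv2.imwrite(f"pics/r0_{n}.png",A)
cv2.imwrite("pics/h.png",np.vstack([np.hstack([cv2.resize(cv2.imread(f"pics/{k}_{n}.png"),(300,300)) for n in("side","top")]) for k in("r0","r")]))
E
```

```text
time_s: 27.1
eef_pos: [0.5422, -0.0818, 0.0838]
tool_rot: [0.996, -0.088, -0.002, -0.0]
ft_force: [-6.1, 1.1, 1.5]
gripper_width: 0.0002
finger_force: 3.2
time_s: 27.9
eef_pos: [0.4591, -0.2364, 0.2057]
tool_rot: [0.996, -0.091, 0.004, 0.003]
ft_force: [-0.2, 0.2, 0.1]
gripper_width: 0.0004
finger_force: 0.0
side line0 2.322132 line1 34.73899 pivot [ 4.73010845 -1.06339419] p [4.65775871 0.72077   ] [3.76028848 0.33516905]
top line0 1.3600111 line1 30.454937 pivot [-2.64407874  0.87680205] p [-2.64472151  0.90387613] [-3.4658258   2.27436399]
```

View pics/h.png

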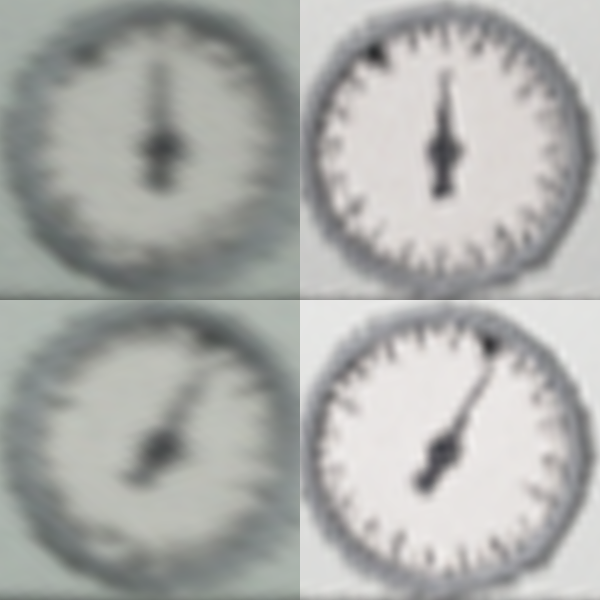

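The rectified top view puts the needle at about 30° and the triangle at about 24° about the pivot, so a little more is needed. I'll measure both numerically.

```bash
cat >> d.py <<'E'
PIV={"top":(-2.65,.9),"side":(4.7,0.)}
def mark(im,piv,near,r0=38,r1=46,w=12):
    g=cv2.cvtColor(im,cv2.COLOR_BGR2GRAY).astype(float); y,x=np.indices(g.shape); x=x/S-60-piv[0]; y=y/S-60-piv[1]
    r=np.hypot(x,y); a=np.degrees(np.arctan2(x,-y)); 
    for _ in range(4):
        m=(r>r0)&(r<r1)&(np.abs(a-near)<w); d=np.clip(120-g,0,None)*m; near=np.degrees(np.arctan2((d*x).sum(),-(d*y).sum()))
    return near, np.hypot((d*x).sum(),(d*y).sum())/d.sum()
def report(near,views=("top","side")):
    for n in views:
        B=rect(cam(n)); v,q=line(B,PIV[n]); print(n,"needle",np.round(np.degrees(np.arctan2(v[0],-v[1])),1),"mark",np.round(mark(B,PIV[n],near),1))
E
python3 -c "
from d import *
for i in range(2): report(24)
B=rect(load('top')); print('t0',line(B,PIV['top']),mark(B,PIV['top'],-35))
rel(np.array([.5572,-.0852,.0823])-.013*XH)
"
```

```text
top needle 30.3 mark [23.8 45. ]
side needle 36.6 mark [22.  45.5]
top needle 30.4 mark [23.9 45. ]
side needle 35.7 mark [22.5 45.5]
t0 (array([ 0.02373444, -0.9997183 ], dtype=float32), array([-2.64472143,  0.90387626])) (np.float64(-34.53468262212926), np.float64(45.04969286586042))
tcp [ 0.457  -0.228   0.2039] yang -99.99 offset [ 0.0609 -0.158   0.1216] turn None t 28.2 F [-0.1  0.4  0.3] w 0.0005
```

```bash
python3 -m jog '{"hand":[1,1,1,1,1,1,1,1,1,1,1,1,1,1,1,1,1,1],"offset":[[0,-0.05,0],[0,-0.1,0],[0,-0.15,0],[0,-0.16,0.04],[0,-0.16,0.08],[0,-0.16,0.12],[0.04,-0.16,0.125],[0.0485,-0.16,0.132],[0.0485,-0.16,0.132],[0.0525,-0.16,0.132],[0.055,-0.16,0.132],[0.056,-0.16,0.129],[0.057,-0.16,0.126],[0.0585,-0.16,0.1235],[0.06,-0.16,0.121],[0.06,-0.16,0.12],[0.045,-0.16,0.12],[0.01,-0.16,0.12]],"turn":[0,0,0,0,0,0,0,0,0,0,0,0,0,0,0,0,0,0]}';  python3 -m jog '{"hand":[1,1,1,1,1,1],"offset":[[-0.01,0,-0.04],[-0.01,0.03,-0.09],[-0.01,0.07,-0.12],[-0.01,0.12,-0.12],[-0.01,0.16,-0.12],[-0.01,0.16,-0.12]],"turn":[0,0,0,0,0,0]}'; python3 -c "
from d import *
for i in range(2): report(30)
B=rect(cam('top')); 
for r in ((38,46),(41,46),(42,48)): print(r,mark(B,PIV['top'],30,*r))
"
```

```text
time_s: 30.0
eef_pos: [0.5002, -0.0756, 0.0852]
tool_rot: [0.996, -0.088, 0.006, 0.002]
ft_force: [0.2, 0.0, 0.7]
gripper_width: 0.0003
finger_force: 0.0
time_s: 30.6
eef_pos: [0.4589, -0.2369, 0.2062]
tool_rot: [0.996, -0.091, 0.004, 0.004]
ft_force: [0.5, 0.9, 0.0]
gripper_width: 0.0009
finger_force: 0.0
top needle 30.3 mark [30.8 44.8]
side needle 36.4 mark [27.  44.8]
top needle 30.3 mark [30.8 44.9]
side needle 35.3 mark [26.9 44.8]
(38, 46) (np.float64(30.83135879620609), np.float64(44.9036167151831))
(41, 46) (np.float64(30.83135879620609), np.float64(44.9036167151831))
(42, 48) (np.float64(30.816155538342063), np.float64(46.293821892364484))
```

Run:
```python
from d import *
from scipy.optimize import least_squares
T0=load("top"); T=[cam("top") for _ in range(3)]; T1=dict(T[0]); T1["bgr"]=np.mean([t["bgr"] for t in T],0).astype(np.uint8)
piv=np.array(PIV["top"])
for nm,c,ex in(("t0",T0,((0,-34.5))),("now",T1,((30,30)))):
    B=rect(c); g=cv2.cvtColor(B,cv2.COLOR_BGR2GRAY).astype(np.float32)
    for lev in(.75,.6,.5):
        pts=[]
        for a in range(-180,180,2):
            if min(abs((a-e+180)%360-180) for e in ex)<10: continue
            t=np.radians(a); r=np.arange(26,54,.2); X=piv[0]+r*np.sin(t); Y=piv[1]-r*np.cos(t)
            v=cv2.remap(g,((X+60)*S).astype(np.float32)[None],((Y+60)*S).astype(np.float32)[None],1)[0]
            k=np.nonzero(v<lev*np.median(v[:40]))[0]
            if len(k): pts.append((X[k[0]],Y[k[0]]))
        pts=np.array(pts); s=least_squares(lambda p:np.hypot(*(pts-p[:2]).T)-p[2],[*piv,42],loss="soft_l1",f_scale=1.)
        print(nm,lev,"centre-pivot",(s.x[:2]-piv).round(2),"r",s.x[2].round(1),len(pts))
    # triangle: darkest blob
    y,x=np.indices(g.shape); x=x/S-60-piv[0]; y=y/S-60-piv[1]; a=np.degrees(np.arctan2(x,-y)); r=np.hypot(x,y)
    for e in (ex[1],):
        m=(abs(a-e)<10)&(r>36)&(r<52); v=g[m].min(); d=np.clip(v+45-g,0,None)*m
        print("  blob xy",((d*x).sum()/d.sum()).round(2),((d*y).sum()/d.sum()).round(2),"min",v,"r",((d*r).sum()/d.sum()).round(1),"ang",((d*a).sum()/d.sum()).round(2))
S_,T_=cam("side"),cam("top")
P=lambda n:C+(-PIV[n][0]*YH-PIV[n][1]*UP)/1000
X,e=tri(S_,proj(S_,P("side")),T_,proj(T_,P("top"))); print("pivot3d",X,e)
```

```text
t0 0.75 centre-pivot [-0.06 -0.62] r 47.6 161
t0 0.6 centre-pivot [ 1.82 -0.07] r 51.3 90
t0 0.5 centre-pivot [2.59 2.09] r 53.4 10
  blob xy -27.61 -39.74 min 44.0 r 48.4 ang -34.79
now 0.75 centre-pivot [ 0.06 -0.94] r 48.6 171
now 0.6 centre-pivot [ 1.13 -0.34] r 51.4 68
now 0.5 centre-pivot [-4.16 -0.58] r 46.2 1
  blob xy 24.4 -40.96 min 49.0 r 47.7 ang 30.78
pivot3d [0.55133469 0.02403581 0.06557879] 0.0002937322541635921
```

In the top view the needle is at 30.3° and the zero mark at about 31°, which is within the measuring error. I'll do one last numeric check of the scoop and the arm, then hand in.

Run:
```python
from h import *
from station import ticket
s,t=cam("side"),cam("top")
print(cv2.boundingRect(blue(s,(215,140,300,215))),cv2.boundingRect(blue(t,(240,125,350,205))))
st=sensors.read_state(); print(st["time_s"],st["eef_pos"],st["ft_force"],np.abs(st["joint_velocities"]).max())
print(ticket.hand_in())
```

```text
(245, 166, 22, 30) (274, 154, 53, 24)
31.2 [ 0.4568582  -0.22865002  0.20400343] [-0.01404654  1.0751346  -1.17602256] 0.005598058256696477
the job is handed in; nothing more can be done
None
```

I handed the job in at 31 s: the scoop stands upright and released in the pan, and the zero mark is about 1° past the needle in the top view, within measuring error; the less reliable side view put it short of the needle instead.

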